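# Latch a door stile into the hinge-fitting jig

## Robot

A 6-joint arm with a two-finger parallel gripper is mounted at the origin on the work surface. World frame = base frame: x ahead of the robot, y to its left, z up, the work surface at z = 0. Lengths are in m, angles in rad, forces in N, time in s.
With the tool pointing down it reaches from about 0.3 to 0.775 m from the base axis. Payload 14.6 kg.
Tool frame: the origin (TCP) lies on the centre line of the jaws, within the pads' length; the fingertips stand 19 mm ahead of it and the grasp point (between the pads) is the TCP; z points along the fingers, y is the direction in which the jaws open and shut (so a half turn about z gives the same grasp; the last joint's range is limited). The gripper opens to 85 mm and grips with 20 to 120 N. Pads are 22 mm wide; open, the fingers measure 114 mm over their backs; the gripper's body (76 mm by 85 mm) begins 54 mm behind the grasp point. The pads swing forward as they close: fully open they stand 13 mm farther back than shut.
Start: joints at [-1.324, 0.3, 1.521, -0, 1.321, -0.067], TCP at [0.17, -0.523, 0.25] pointing down, gripper open.
Joint ranges: [-3.03, 3.03], [-0.79, 2.21], [0.23, 2.52], [-1.04, 4.18], [0, 3.07], [-2.55, 2.55]. Speed limits (rad/s): [2.22, 2.22, 2.57, 3.14, 3.14, 3.14].

## Interface

Orientations are given as a unit quaternion [x, y, z, w].
In Python, from cell import arm gives the robot as it stands.
- The arm moves only by the shell command python3 -m handwheel 'ROWS'. ROWS is text: rows parted by semicolons, each of 7 numbers parted by spaces: the closure, from -1 (fully open) to 1 (shut), so that 0 is half open, then the shift along the tool's x, y, z in mm, then the turn, a rotation vector about the tool's x, y, z in degrees. A call has 1 to 12 rows; each row is the pose to reach, as a shift and turn from the pose measured when the call began, along the tool's axes at that moment; what a row does not reach only later rows make up. A row lasts 1/8 s, in which the tool goes at most 62.5 mm and 10.7 degrees, less where a joint would pass 70% of its speed; a pose out of reach is approached as far as the arm can. A call with a gripper value outside its range is refused whole. The fingers move at their own pace and stop on an object; the grip force is fixed at half the most. Time passes only in rows, so rows that repeat a pose let the fingers close. It gives the time, the measured TCP pose, the force and the opening at its end, in the units of the state.
- arm.get_state(): the state, without advancing time (a new reading comes with each control period).
- arm.capture(name): name is "side" or "top" or "wrist"; returns (picture, depth): 480x640x3 uint8, red, green, blue; 480x640 float32, m along the optical axis (not along the pixel's ray), 0 where there is no reading.
- arm.get_calibration(name): a dict with "fovy" (degrees; the focal length in pixels is half the picture's height over the tangent of half this angle, whatever the lens; pixels are square), "cx", "cy" (the principal point, pixels), "R" (3x3) and "t" (3): a world point X has camera coordinates R X + t. Camera axes: x right, y down, z forward; pixel columns grow to the right and rows downward; lengths in m; the calibration is good to about 2 mm. A picture is of the moment at which its call begins: read the wrist's pose just before it. get_calibration takes no time and is no camera call; for the wrist camera it gives the pose at the moment of the call.
- arm.hand_in(): hands the job in, once; it reports no verdict.
Trained networks look in the newest picture that a camera, given by its name, has taken for a name from the list of things; names that differ only in an ending like _2 or _b are one class to them, and where a whole thing is asked for, a point or a joint stands for the part that bears it (a point fixed in the world has none). Each returns a list of dicts, best first, with "confidence" (0 to 1); they miss things now and then, are a little off and sometimes report something else, mostly with a low value. They report only what shows in the picture. A call takes as long as a camera call. They do not tell look-alikes from the thing itself.
- arm.look_for(label, camera): "rect" ([left, top, right, bottom] in pixels, round what is visible of it).
- arm.silhouettes(label, camera): "pixels" (480x640 bool, what is visible of it) and "rect" ([left, top, right, bottom] in pixels, round what is visible of it).
The state is a dict: "time": time; "joint_positions": joint angles; "joint_vel": joint speeds; "tau": joint torques, N m; "position": TCP position; "tool_rot": TCP orientation; "contact_force": force on the tool from outside, world axes, zero at the start; "wrist_torque": the same for the moment, N m; "width": finger opening in m.
Only numpy, scipy, OpenCV 4.12 (cv2) and the standard library are available. Lean on these libraries where they do the work, as an engineer would, in place of code of your own. Each camera call takes 0.05 s, during which the arm holds its last target.

## Task

Load the oak door stile into the hinge-fitting jig: lay it flat on the grey bed in front of the two brass drop catches and slide it in towards the fence, so that its own leading edge lifts both catches and they drop right down behind it, then slide it along until its left end touches the dark end stop, and let go. Feel your way gently: never force the stile against the jig, touch the jig only with the stile, not with the gripper, and leave the other things where they lie.

Things in the scene. Friction and masses are not known exactly. Their poses are not given: they have to be found in the camera images.
- stile_center (a point): centre (half-way up) of the oak door stile: a plain reddish-brown bar 220 mm long (y axis) x 44 mm wide (x axis) x 30 mm thick (z axis), edges rounded 2.5 mm, 0.14 to 0.28 kg, the same either way round, with knife lines of two hinge seats on top. Starts flat on the bench to the left or right of the jig, lengthways roughly away from the robot.
- jig: hinge-fitting jig screwed to the bench. Origin on the bench surface; x axis from its open front (robot side) to the fence at its back, y to the left, z up. Grey-faced plywood bed from x = -140 to +120 mm, y = -155 to +155 mm, its top 18 mm above the bench. The stile lies ready in front of the catches with its centre at about x = -98, y = -12 mm.
- jig_stops: all that stands on the jig's bed (fence, both catches, end stop, right cheek) as one; its origin and axes are the jig's own
- fence_mark (a point): point fixed on the bed: foot of the fence's front face at the fence's MIDDLE setting (jig x = +45, y = 0, z = 18 mm). The aluminium fence, with both catches on it, is clamped up to 20 mm nearer or farther in x; its setting is not reported and must be felt. Fence: y = -105 to +105 mm, 22 mm deep, only 9 mm high above the bed, so fingers holding the stile's upper half pass over it.
- end_stop (a point): middle of the lower edge of the brass face of the end stop (jig x = +20, y = +110, z = 18 mm): a dark block on the left, face along x from -10 to +50 mm, 26 mm high above the bed. A pale cheek 14 mm high opposite (face at jig y = -135 mm, same x) closes the right end of the pocket. Home, the stile's centre is at jig y = 0, 33 mm above the bench.
- catch_left (a joint): left brass drop catch, at jig y = +80 mm; rad: 0 fully down (on a stop of its own, its arm 3 mm clear of the stile), growing to 1.3 as its free end lifts; its weight (0.1 kg) closes it. A 20 mm wide strip pivoted on the fence, 11 mm behind the fence's face and 36 mm above the bed. The stile's upper edge pushed under its run-up lifts it to about 0.2; lifting both takes some 3 N.
- catch_right (a joint): right drop catch, the same, at jig y = -80 mm. Each has an upright holding face 46.5 mm in front of the fence's face (2.5 mm more than the stile's width), its lower end 18 mm above the bed; from there a curved run-up rises towards the robot, ending 36 mm above the bed, 93 mm in front of the fence's face. It drops fully only with the stile within 2.5 mm of the fence.
- pine_rail: bystander: short pale pine rail, 150 x 38 x 22 mm, lying flat beside or across from the stile (not the stile)
- butt_hinge: bystander: open brass butt hinge, 75 x 52 x 8 mm
- hasp_plate: bystander: steel hasp plate, 100 x 36 mm
- marking_gauge: bystander: boxwood marking gauge, 220 mm stem
- bradawl: bystander: red-handled bradawl, 150 mm
- chisel: bystander: bevel chisel, 230 mm
- screw_tray: bystander: small dark steel tray of brass screws, 85 mm square
There are look-alikes about, which are no part of the job. What is shaped like the part that bears stile_center but green is not meant.

How it is judged:
On the way, in this order (a step that is already met when the one before it is completed fails the run):
1. the stile's leading edge has lifted both catches (value of joint each of catch_left, catch_right above 0.12 rad and x of stile_center in the frame of jig above -0.055 m and z of stile_center in the frame of jig below 0.045 m), for 0.1 s.
2. both catches have dropped fully behind the stile (value of joint each of catch_left, catch_right below 0.05 rad and x of stile_center in the frame of jig above -0.004 m), for 0.2 s.
At the end, for the whole second after the job is handed in: the stile lies flat and at rest on the jig's bed between fence and catches, both catches fully down (within 0.05 rad) behind it, its left end within 3 mm of the end stop, along the fence within 0.04 rad, and released (all of step 2 and y of stile_center in the frame of jig between -0.003 and 0.003 m and z of stile_center in the frame of jig between 0.029 and 0.037 m and angle between stile_center's own z axis and vertical below 0.05 rad and angle between the y axis of stile_center and the y axis of jig, either way round below 0.04 rad and linear speed of stile below 0.01 m/s); the robot touches nothing.
It fails at once if the stile is forced against the fence, catches or end stop: over 20 N (contact force between stile and jig_stops above 20 N).
It fails at once if the stile is dropped or pressed hard onto the jig: over 60 N in all (contact force between stile and jig above 60 N).
It fails at once if the gripper or arm touches the jig or its catches: over 2 N (contact force between any of the fingers, the arm and jig above 2 N).
It fails at once if a bystander is moved by more than 15 mm (distance of any of pine_rail, butt_hinge, hasp_plate, marking_gauge, bradawl, chisel, screw_tray from where it was at the start of the episode above 0.015 m).
It also fails if it takes over 61 s, if anything falls off the work surface, if the arm or the gripper's body presses on something with over 40 N, if the wrist force passes 120 N, or if a joint passes its speed limit or range.

## Working session

There is one attempt and no reset: what is moved stays moved. The work goes in short steps, Python scripts to look and compute and a shell command to move; the robot and the scene stay as the last step left them, time stands still between calls to the robot, and variables do not carry over. Pictures are saved under pics/ and viewed, and the job is handed in when it is done.

```bash
ls; mkdir -p pics
python3 - <<'E'
from cell import arm
import cv2
print(arm.get_state())
for n in ("side","top","wrist"):
    p,d=arm.capture(n); cv2.imwrite(f"pics/{n}0.png",p[:,:,::-1]); c=arm.get_calibration(n); print(n,c)
E
```

```text
pics
{'time': 0.0, 'joint_positions': array([-1.32359253e+00,  3.00459301e-01,  1.52163856e+00,  6.23288043e-06,
        1.32069657e+00, -6.65728838e-02]), 'joint_vel': array([ 0.0006968 , -0.00080048, -0.00013018,  0.00021886, -0.00068053,
       -0.00039461]), 'tau': array([-2.01720813e-04, -5.43503022e+01, -3.61796057e+01, -1.15486541e-04,
        3.98746648e-03, -9.15480939e-06]), 'position': array([ 0.16971492, -0.52291614,  0.24970346]), 'tool_rot': array([ 9.87718190e-01,  1.56244734e-01, -5.11890652e-05, -5.98711837e-04]), 'contact_force': array([-0.20581621,  0.43417094,  0.80590809]), 'wrist_torque': array([-0.02316672, -0.00451417, -0.02014706]), 'width': 0.08534059381108085}
side {'fovy': 47.72617053423606, 'cx': 320.76376627337925, 'cy': 236.10603700607138, 'R': array([[-0.99654286, -0.08265435, -0.00840178],
       [-0.04986127,  0.67590756, -0.73529778],
       [ 0.06645438, -0.73233683, -0.6776921 ]]), 't': array([0.51001785, 0.07241779, 1.46456648])}
top {'fovy': 44.78049327203901, 'cx': 319.10767999868034, 'cy': 243.5633745264, 'R': array([[ 0.01940063, -0.99978176,  0.0077487 ],
       [-0.98360018, -0.02047547, -0.17919668],
       [ 0.17931623, -0.00414509, -0.98378275]]), 't': array([-0.00860936,  0.51950063,  1.44715911])}
wrist {'fovy': 63.24494323449474, 'cx': 314.98049528390726, 'cy': 240.4084867551913, 'R': array([[ 3.08669220e-01, -9.51169033e-01, -8.85424938e-04],
       [-9.01553492e-01, -2.92864671e-01,  3.18483256e-01],
       [-3.03190721e-01, -9.75077203e-02, -9.47928073e-01]]), 't': array([-0.54985691, -0.04127462,  0.38172225])}
```

View pics/top0.png

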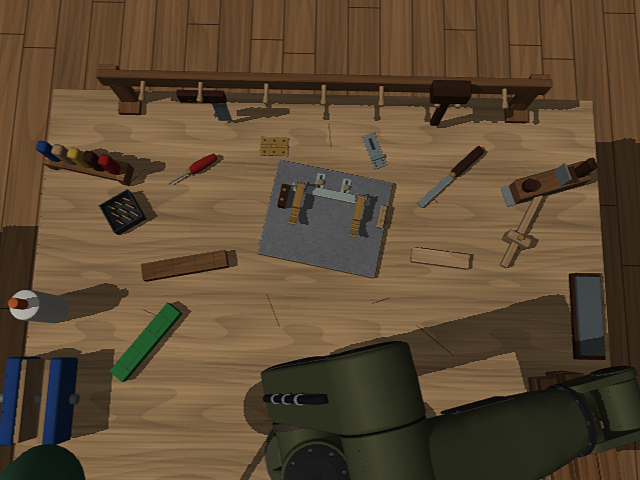

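View pics/side0.png

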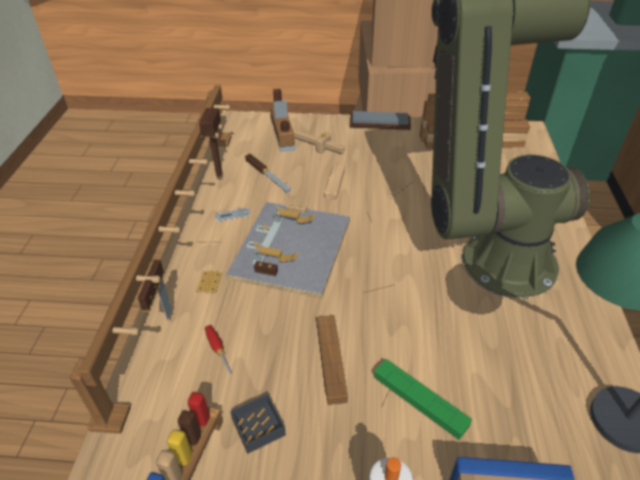

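```bash
cat > h.py <<'E'
from cell import arm
import numpy as np, cv2
from scipy.spatial.transform import Rotation as Ro
def cam(n):
    p,d=arm.capture(n); c=arm.get_calibration(n)
    return p,d,c
def unproj(d,c,mask=None):
    f=240/np.tan(np.radians(c['fovy'])/2)
    v,u=np.mgrid[0:480,0:640]
    X=np.stack([(u-c['cx'])/f*d,(v-c['cy'])/f*d,d],-1)
    W=(X-c['t'])@c['R']
    return W
def proj(P,c):
    f=240/np.tan(np.radians(c['fovy'])/2)
    X=np.asarray(P)@c['R'].T+c['t']
    return np.stack([X[...,0]/X[...,2]*f+c['cx'],X[...,1]/X[...,2]*f+c['cy']],-1)
E
python3 - <<'E'
from h import *
p,d,c=cam('top')
W=unproj(d,c)
np.savez('top.npz',p=p,d=d,W=W)
for l in ['stile_center','jig','jig_stops','catch_left','catch_right','end_stop','pine_rail']:
    r=arm.silhouettes(l,'top')
    for q in r[:3]:
        m=q['pixels']&(d>0); 
        w=W[m]
        np.save(f'm_{l}_{r.index(q) if False else [id(x) for x in r].index(id(q))}.npy',q['pixels'])
        print(l,round(q['confidence'],2),np.round(q['rect']),m.sum(),np.round(np.median(w,0),3),p[m].mean(0).round())
E
```

```text
stile_center 0.97 [109. 304. 183. 380.] 1808 [0.264 0.432 0.029] [32. 78. 38.]
stile_center 0.84 [139. 252. 228. 279.] 1483 [0.459 0.35  0.029] [78. 52. 31.]
jig 0.84 [259. 158. 389. 277.] 11444 [ 0.591 -0.015  0.019] [80. 78. 76.]
jig_stops 0.62 [278. 178. 386. 233.] 1456 [ 0.641 -0.008  0.041] [96. 83. 62.]
catch_left 0.75 [291. 181. 302. 225.] 308 [0.621 0.062 0.055] [107.  81.  41.]
catch_left 0.19 [260. 162. 395. 279.] 11316 [ 0.591 -0.015  0.019] [80. 79. 76.]
catch_right 0.85 [349. 191. 366. 235.] 304 [ 0.594 -0.096  0.056] [106.  80.  41.]
catch_right 0.51 [413. 250. 470. 267.] 852 [ 0.492 -0.314  0.022] [131. 104.  72.]
pine_rail 0.86 [414. 252. 469. 269.] 869 [ 0.493 -0.314  0.022] [131. 104.  72.]
pine_rail 0.66 [362. 131. 384. 168.] 492 [ 0.789 -0.145  0.004] [83. 86. 83.]
```

Run:
```python
from h import *
z=np.load('top.npz'); p,d,W=z['p'],z['d'],z['W']
def rect(m,name,zr):
    m=m&(d>0)&(W[...,2]>zr[0])&(W[...,2]<zr[1])
    m=cv2.morphologyEx(m.astype(np.uint8),cv2.MORPH_OPEN,np.ones((2,2)))>0
    n,l,s,_=cv2.connectedComponentsWithStats(m.astype(np.uint8)); k=1+s[1:,4].argmax(); m=l==k
    w=W[m]; r=cv2.minAreaRect((w[:,:2]*1000).astype(np.float32)); print(name,m.sum(),r,'z',np.median(w[:,2]), 'mean',w.mean(0), cv2.boxPoints(r).round())
rect(np.load('m_stile_center_1.npy'),'stile',(0.022,0.036))
rect(np.load('m_stile_center_1.npy')|True & (np.indices((480,640))[1]<245)&(np.indices((480,640))[1]>130)&(np.indices((480,640))[0]>245)&(np.indices((480,640))[0]<285),'stile2',(0.022,0.036))
box=np.zeros((480,640),bool); box[150:290,250:410]=True
rect(box,'jig',(0.010,0.025))
im=p[120:300,120:420]; a=cv2.resize(p[240:290,130:250],None,fx=6,fy=6,interpolation=cv2.INTER_CUBIC)
b=cv2.resize(p[150:285,250:405],None,fx=4.5,fy=4.5,interpolation=cv2.INTER_CUBIC)
cv2.imwrite('pics/c1.png',a[:,:,::-1]);cv2.imwrite('pics/c2.png',b[:600,:,::-1])
```

```text
stile 1349 ((406.7142639160156, 211.27169799804688), (489.934814453125, 146.208251953125), 69.27440643310547) z 0.02926160764024398 mean [0.45620794 0.34305811 0.03601985] [[252.   8.]
 [388. -44.]
 [562. 415.]
 [425. 466.]]
stile2 1395 ((408.3569030761719, 212.48651123046875), (493.0664978027344, 149.42601013183594), 69.39112854003906) z 0.02923572864070644 mean [0.45688247 0.34312373 0.03578803] [[252.   8.]
 [392. -45.]
 [565. 417.]
 [425. 470.]]
jig 9417 ((491.68182373046875, 1.7968597412109375), (313.192626953125, 473.86639404296875), 79.1767578125) z 0.017987382798983386 mean [ 0.58161777 -0.01605291  0.02378645] [[ 230. -108.]
 [ 695. -197.]
 [ 754.  111.]
 [ 288.  200.]]
```

View pics/c1.png

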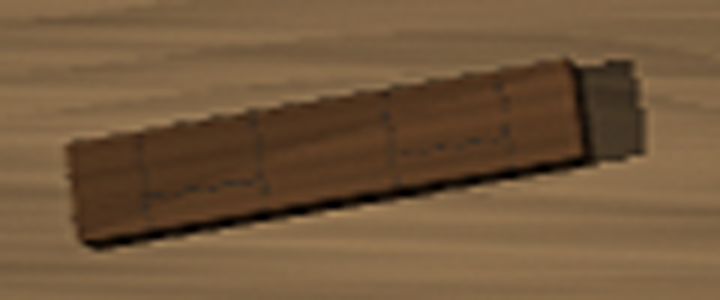

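View pics/c2.png

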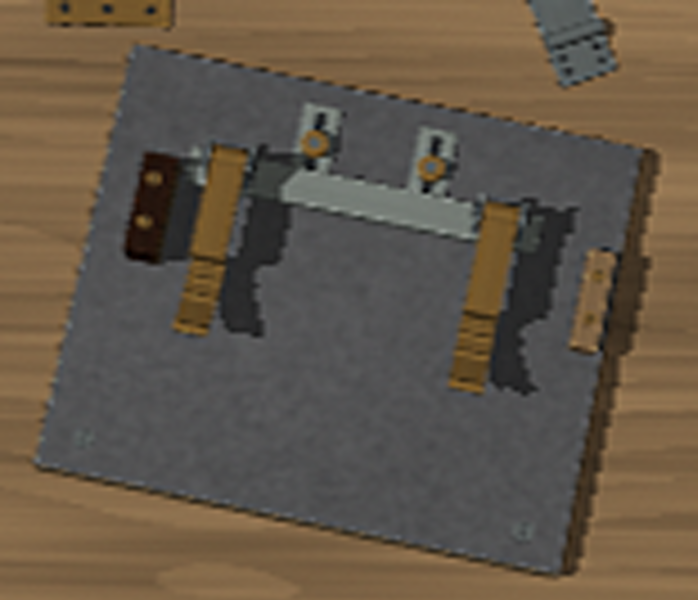

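```bash
cat >> h.py <<'E'
def plane(uv,c,z):
    f=240/np.tan(np.radians(c['fovy'])/2); uv=np.asarray(uv,float)
    r=np.stack([(uv[...,0]-c['cx'])/f,(uv[...,1]-c['cy'])/f,np.ones(uv.shape[:-1])],-1)@c['R']
    o=-c['R'].T@c['t']; s=(z-o[2])/r[...,2]
    return (o+r*s[...,None])[...,:2]
E
python3 - <<'E'
from h import *
z=np.load('top.npz'); p,d,W=z['p'],z['d'],z['W']; c=arm.get_calibration('top')
hsv=cv2.cvtColor(p,cv2.COLOR_RGB2HSV)
def go(m,zz,name):
    n,l,s,_=cv2.connectedComponentsWithStats(m.astype(np.uint8)); k=1+s[1:,4].argmax(); m=(l==k).astype(np.uint8)
    ct=max(cv2.findContours(m,0,1)[0],key=len)[:,0]
    r=cv2.minAreaRect((plane(ct,c,zz)*1000).astype(np.float32)); print(name,m.sum(),r,cv2.boxPoints(r).round().tolist())
    o=p.copy(); o[m>0]=(255,0,255); return o
box=np.zeros((480,640),bool); box[150:290,250:410]=True
o1=go(box&(hsv[...,1]<35)&(W[...,2]>0.008)&(W[...,2]<.03),0.018,'jig')
box=np.zeros((480,640),bool); box[240:290,130:250]=True
print(hsv[265,160:210:10], hsv[272:284,170])
m=box&(hsv[...,1]>140)&(hsv[...,2]>55)&(hsv[...,0]<12)&(W[...,2]>0.02)&(W[...,2]<.04)
o2=go(m,0.030,'stile')
o=np.vstack([cv2.resize(o1[150:290,250:410],(640,560))[:, :],])
cv2.imwrite('pics/d1.png',np.hstack([cv2.resize(o1[150:290,250:410],(400,350)),cv2.resize(o2[240:290,130:250],(400,350))])[:,:,::-1])
E
```

```text
jig 9795 ((596.074462890625, -13.985397338867188), (308.6982116699219, 259.39569091796875), 79.17449188232422) [[440.0, -141.0], [694.0, -190.0], [752.0, 113.0], [498.0, 162.0]]
[[ 14 158  79]
 [ 14 156  75]
 [ 13 158  92]
 [ 14 158  84]
 [ 14 127  70]] [[ 14 155  87]
 [ 13 155  89]
 [ 14 155  94]
 [ 13 155  79]
 [ 12 201  19]
 [ 17 129  71]
 [ 16 116 141]
 [ 17 116 139]
 [ 16 114 146]
 [ 17 115 133]
 [ 16 117 129]
 [ 17 113 135]]Traceback (most recent call last):
  File "<stdin>", line 14, in <module>
  File "<stdin>", line 5, in go
ValueError: attempt to get argmax of an empty sequence
```

Run:
```python
from h import *
z=np.load('top.npz'); p,d,W=z['p'],z['d'],z['W']; c=arm.get_calibration('top')
hsv=cv2.cvtColor(p,cv2.COLOR_RGB2HSV)
def go(m,zz,name):
    n,l,s,_=cv2.connectedComponentsWithStats(m.astype(np.uint8)); k=1+s[1:,4].argmax(); m=(l==k).astype(np.uint8)
    m=cv2.morphologyEx(m,cv2.MORPH_CLOSE,np.ones((5,5)))
    ct=max(cv2.findContours(m,0,1)[0],key=len)[:,0]
    r=cv2.minAreaRect((plane(ct,c,zz)*1000).astype(np.float32)); print(name,m.sum(),r,cv2.boxPoints(r).round().tolist())
    o=p.copy(); o[m>0]=(255,0,255); return o
box=np.zeros((480,640),bool); box[240:290,130:250]=True
m=box&(hsv[...,1]>135)&(hsv[...,2]>40)&(hsv[...,2]<115)&(W[...,2]>0.02)&(W[...,2]<.04)
o2=go(m,0.030,'stile')
cv2.imwrite('pics/d1.png',cv2.resize(o2[240:290,130:250],(720,300))[:,:,::-1])
# depth-based consistency
w=W[m]; print(np.median(w,0))
# jig frame predictions overlay
th=np.arctan2(-58,303); R=np.array([[np.cos(th),-np.sin(th)],[np.sin(th),np.cos(th)]]); O=np.array([.6059,-.0159]); print(np.degrees(th))
o=p.copy()
def P(x,y,zz): return tuple(int(v) for v in np.round(4*proj(np.r_[O+R@np.array([x,y]),zz],c)))
o=cv2.resize(o,None,fx=4,fy=4)
for x,y,zz in [(-.14,.155,.018),(.12,.155,.018),(.12,-.155,.018),(-.14,-.155,.018)]: cv2.circle(o,P(x,y,zz),3,(255,0,0),-1)
for x,y,zz in [(-.01,.11,.044),(.05,.11,.044),(-.01,-.135,.032),(.05,-.135,.032)]: cv2.circle(o,P(x,y,zz),3,(0,255,0),-1)
for x in (.025,.045,.065): 
  for y in(-.105,.105): cv2.circle(o,P(x,y,.027),3,(0,255,255),-1)
cv2.imwrite('pics/d2.png',o[600:1160,1000:1640,::-1])
```

```text
stile 1402 ((460.29937744140625, 348.52264404296875), (43.03853988647461, 217.6904296875), 11.044487953186035) [[418.0, 451.0], [460.0, 238.0], [502.0, 246.0], [461.0, 459.0]]
[0.46041163 0.3486081  0.0297036 ]
-10.836424415285286
```

View pics/d1.png

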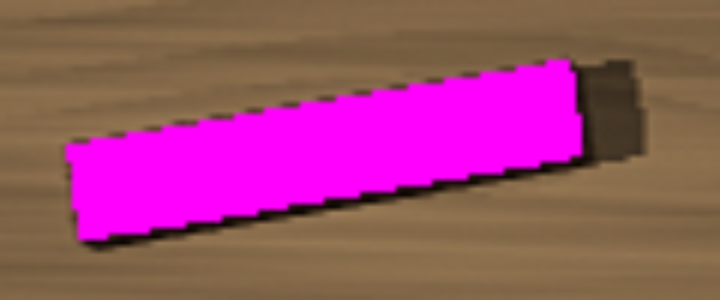

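View pics/d2.png

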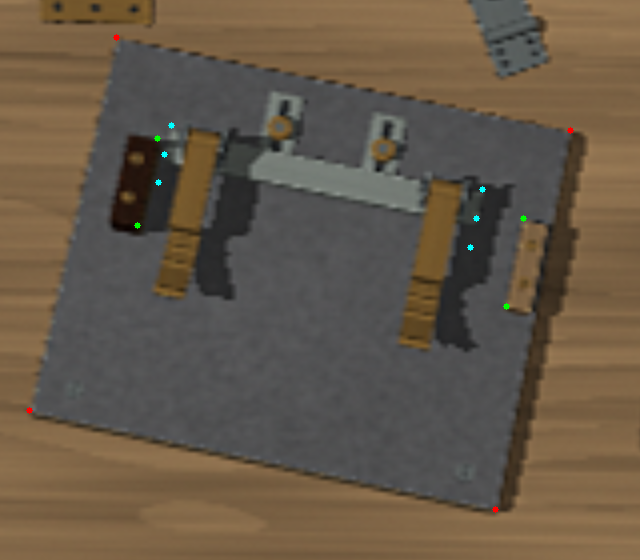

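```bash
cat >> h.py <<'E'
TH=np.arctan2(-58,303); JR=np.array([[np.cos(TH),-np.sin(TH)],[np.sin(TH),np.cos(TH)]]); JO=np.array([.6059,-.0159])
def rowsfor(targets,st=None):
    """targets: (x,y,z,yaw_deg of tool y axis)"""
    st=st or arm.get_state(); p0=np.array(st['position']); R0=Ro.from_quat(st['tool_rot'])
    for x,y,z,a in targets:
        a=np.radians(a); ty=np.array([np.cos(a),np.sin(a),0]); tz=np.array([0,0,-1.]); tx=np.cross(ty,tz)
        R=Ro.from_matrix(np.stack([tx,ty,tz],1)); s=R0.inv().apply(np.array([x,y,z])-p0)*1000; r=(R0.inv()*R).as_rotvec(degrees=True)
        print((x,y,z,round(np.degrees(a),1)),'->',s.round(1),r.round(1))
def where(st=None):
    st=st or arm.get_state(); R=Ro.from_quat(st['tool_rot']).as_matrix(); p=np.array(st['position'])
    j=JR.T@(p[:2]-JO)
    print('t',round(st['time'],2),'p',p.round(4),'tool y yaw',np.degrees(np.arctan2(R[1,1],R[0,1])).round(2),'tz',R[:,2].round(4),'jig xy mm',(j*1000).round(1),'F',np.round(st['contact_force'],1),'Fjig',np.round(JR.T@np.array(st['contact_force'])[:2],1),'M',np.round(st['wrist_torque'],2),'w',round(st['width']*1000,1))
E
python3 - <<'E'
from h import *
where()
rowsfor([(.36,-.36,.25,-60),(.45,-.1,.25,-30),(.45,.1,.25,-10),(.46,.3485,.22,11.1)])
E
```

```text
t 0.55 p [ 0.1698 -0.5231  0.2503] tool y yaw -72.02 tz [-0.e+00  1.e-04 -1.e+00] jig xy mm [-333.  -580.2] F [-0.6 -0.1  0.4] Fjig [-0.5 -0.2] M [0.05 0.03 0.03] w 85.7
(0.36, -0.36, 0.25, np.float64(-60.0)) -> [231.3 -96.4   0.3] [ -0.  -0. -12.]
(0.45, -0.1, 0.25, np.float64(-30.0)) -> [ 3.972e+02 -3.160e+02  3.000e-01] [ -0.  -0. -42.]
(0.45, 0.1, 0.25, np.float64(-10.0)) -> [ 4.589e+02 -5.062e+02  3.000e-01] [ -0.  -0. -62.]
(0.46, 0.3485, 0.22, np.float64(11.1)) -> [ 545.1 -739.5   30.3] [ -0.   -0.  -83.1]
```

```bash
python3 -m handwheel '-1 55 -24 0 0 0 -4; -1 110 -48 0 0 0 -8; -1 170 -72 0 0 0 -12; -1 231 -96 0 0 0 -16; -1 270 -145 0 0 0 -23; -1 310 -195 0 0 0 -30; -1 350 -245 0 0 0 -36; -1 385 -295 0 0 0 -43; -1 410 -350 0 0 0 -50; -1 430 -405 0 0 0 -57; -1 445 -460 0 0 0 -63; -1 460 -510 0 0 0 -68'
python3 - <<'E'
from h import *
where()
rowsfor([(.46,.3485,.2,11.1),(.46,.3485,.06,11.1)])
E
```

```text
time: 2.05
position: [0.4495, 0.1059, 0.2505]
tool_rot: [0.73, 0.683, 0.0, 0.0]
contact_force: [0.3, -0.1, -0.2]
width: 0.0855
t 2.05 p [0.4495 0.1059 0.2505] tool y yaw -3.81 tz [ 6.e-04  1.e-04 -1.e+00] jig xy mm [-176.5   90.3] F [ 0.3 -0.1 -0.2] Fjig [ 0.3 -0. ] M [-0.01  0.03 -0.01] w 85.5
(0.46, 0.3485, 0.2, np.float64(11.1)) -> [242.7  -5.7  50.5] [  0.   -0.  -14.9]
(0.46, 0.3485, 0.06, np.float64(11.1)) -> [242.7  -5.8 190.5] [  0.   -0.  -14.9]
```

```bash
python3 -m handwheel '-1 60 -2 10 0 0 -4; -1 120 -3 25 0 0 -8; -1 180 -4 40 0 0 -12; -1 230 -6 50 0 0 -15; -1 243 -6 50 0 0 -15; -1 243 -6 50 0 0 -15'
python3 - <<'E'
from h import *
where()
p,d,c=cam('wrist'); np.savez('w1.npz',p=p,d=d); cv2.imwrite('pics/w1.png',p[:,:,::-1])
W=unproj(d,c)
r=arm.silhouettes('stile_center','wrist')
for q in r:
    m=q['pixels']&(d>0); print(q['confidence'],q['rect'],np.median(W[m],0),p[m].mean(0))
    ct=max(cv2.findContours(q['pixels'].astype(np.uint8),0,1)[0],key=len)[:,0]
    rr=cv2.minAreaRect((plane(ct,c,.030)*1000).astype(np.float32)); print(rr)
    hm=q['pixels']&(W[...,2]>.025)&(W[...,2]<.036); w=W[hm]*1000; rr=cv2.minAreaRect(w[:,:2].astype(np.float32)); print('depth',hm.sum(),rr,np.median(w,0), np.percentile(w,[5,95],0))
E
```

```text
time: 2.8
position: [0.4596, 0.3489, 0.2005]
tool_rot: [0.635, 0.773, 0.0, 0.0]
contact_force: [0.2, -0.3, -0.4]
width: 0.0858
t 2.8 p [0.4596 0.3489 0.2005] tool y yaw 11.2 tz [ 5.e-04 -1.e-04 -1.e+00] jig xy mm [-212.2  330.8] F [ 0.2 -0.3 -0.4] Fjig [ 0.2 -0.3] M [ 0.   -0.01  0.  ] w 85.8
0.65 [283.7, 64.0, 344.9, 338.5] [0.45692282 0.36828539 0.03128222] [116.27590236  85.10205142  52.93527655]
((459.4523620605469, 349.8908996582031), (43.93547439575195, 218.61087036132812), 10.924202919006348)
depth 15397 ((459.385009765625, 349.86395263671875), (44.1778678894043, 219.05641174316406), 10.921289443969727) [456.90625723 368.31753874  31.28249992] [[429.00550969 258.28818337  30.00635692]
 [486.16268503 449.42911511  32.44262806]]
0.55 [1.9, 0.0, 201.1, 184.5] [0.29340926 0.41707949 0.03099544] [ 47.97171044 105.26956749  52.88357507]
((293.77264404296875, 416.4457702636719), (50.86823654174805, 153.5416259765625), 52.398616790771484)
depth 13620 ((291.2484130859375, 414.8165283203125), (44.6338996887207, 149.8668212890625), 52.3632926940918) [291.1219696  416.2199319   31.11816911] [[238.29723599 370.91162471  29.4788517 ]
 [346.47384629 454.14639115  32.3854174 ]]
```

View pics/w1.png

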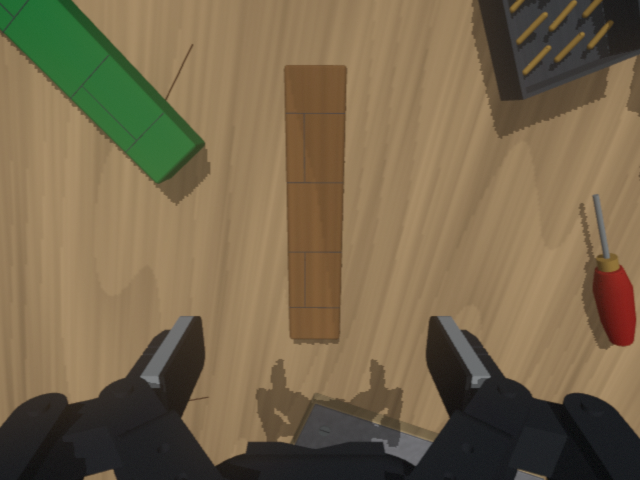

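```bash
python3 -m handwheel '-1 1 0 50 0 0 0.3; -1 1 0 100 0 0 0.3; -1 1 0 145 0 0 0.3; -1 1 0 165 0 0 0.3; -1 1 0 170 0 0 0.3; -1 1 0 170 0 0 0.3; 1 1 0 170 0 0 0.3; 1 1 0 170 0 0 0.3; 1 1 0 170 0 0 0.3; 1 1 0 170 0 0 0.3'
python3 - <<'E'
from h import *
where()
E
```

```text
time: 4.15
position: [0.4604, 0.3491, 0.032]
tool_rot: [0.637, 0.771, 0.001, 0.001]
contact_force: [-1.5, -1.1, 6.6]
width: 0.0426
t 4.15 p [0.4604 0.3491 0.032 ] tool y yaw 10.82 tz [ 0.0023  0.0011 -1.    ] jig xy mm [-211.5  331.2] F [-1.5 -1.1  6.6] Fjig [-1.3 -1.4] M [-0.14  0.19 -0.06] w 42.6
```

```bash
python3 - <<'E'
from h import *
T=JO+JR@np.array([-.098,-.012]); print(T)
rowsfor([(.46,.349,.12,10.9),(.49,.17,.12,0),(T[0],T[1],.12,-10.84),(T[0],T[1],.06,-10.84)])
E
python3 -m handwheel '1 0 0 -10 0 0 0; 1 0 0 -40 0 0 0; 1 0 0 -70 0 0 0; 1 0 0 -88 0 0 0; 1 0 0 -88 0 0 0'
python3 - <<'E'
from h import *
where()
T=JO+JR@np.array([-.098,-.012]); print(T)
rowsfor([(.49,.17,.12,0),(T[0],T[1],.12,-10.84),(T[0],T[1],.06,-10.84)])
p,d,c=cam('side'); cv2.imwrite('pics/s1.png',cv2.resize(p[250:450,200:480],None,fx=2.8,fy=2.8)[:,:,::-1])
E
```

```text
[ 0.50739147 -0.00926145]
(0.46, 0.349, 0.12, np.float64(10.9)) -> [  0.   -0.2 -88. ] [ 0.1 -0.  -0.1]
(0.49, 0.17, 0.12, np.float64(0.0)) -> [-181.4   -4.3  -88.1] [ 0.1 -0.  10.8]
(np.float64(0.5073914740444242), np.float64(-0.009261452413391935), 0.12, np.float64(-10.8)) -> [-360.8  -20.9  -88.3] [ 0.1 -0.1 21.7]
(np.float64(0.5073914740444242), np.float64(-0.009261452413391935), 0.06, np.float64(-10.8)) -> [-360.8  -21.   -28.3] [ 0.1 -0.1 21.7]
time: 4.78
position: [0.4605, 0.3493, 0.1211]
tool_rot: [0.637, 0.771, 0.002, 0.001]
contact_force: [0.5, -0.7, -2.4]
width: 0.0425
t 4.78 p [0.4605 0.3493 0.1211] tool y yaw 10.83 tz [ 0.004   0.0022 -1.    ] jig xy mm [-211.5  331.3] F [ 0.5 -0.7 -2.4] Fjig [ 0.6 -0.6] M [-0.04  0.04  0.04] w 42.5
[ 0.50739147 -0.00926145]
(0.49, 0.17, 0.12, np.float64(0.0)) -> [-181.6   -4.7    0.8] [ 0.2 -0.1 10.8]
(np.float64(0.5073914740444242), np.float64(-0.009261452413391935), 0.12, np.float64(-10.8)) -> [-361.   -21.3    0.5] [ 0.2 -0.1 21.7]
(np.float64(0.5073914740444242), np.float64(-0.009261452413391935), 0.06, np.float64(-10.8)) -> [-361.1  -21.5   60.5] [ 0.2 -0.1 21.7]
```

View pics/s1.png

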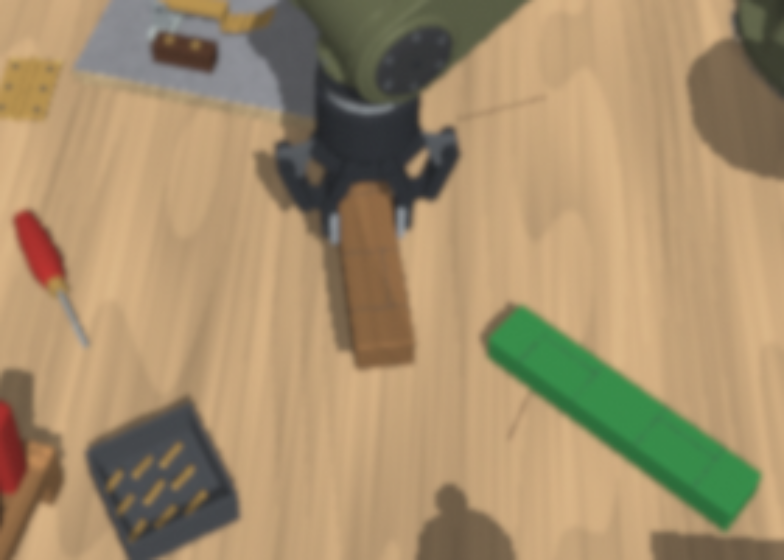

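```bash
python3 -m handwheel '1 -25 -1 0 0 0 1; 1 -70 -2 0 0 0 4; 1 -120 -3 0 0 0 7; 1 -170 -4 0 0 0 10; 1 -220 -8 0 0 0 13; 1 -270 -12 0 0 0 16; 1 -320 -17 0 0 0 19; 1 -350 -20 0 0 0 21; 1 -361 -21 0 0 0 21.7; 1 -361 -21 0 0 0 21.7; 1 -361 -21 0 0 0 21.7'
python3 - <<'E'
from h import *
where()
T=JO+JR@np.array([-.098,-.012])
rowsfor([(T[0],T[1],.12,-10.84),(T[0],T[1],.053,-10.84)])
for n in ('wrist','top'):
    p,d,c=cam(n); cv2.imwrite(f'pics/{n}2.png',(p if n=='wrist' else cv2.resize(p[120:300,220:440],None,fx=3.3,fy=3.3))[:,:,::-1])
    if n=='wrist': np.savez('w2.npz',p=p,d=d,W=unproj(d,c))
E
```

```text
time: 6.2
position: [0.507, -0.0086, 0.1192]
tool_rot: [0.771, 0.637, 0.001, 0.0]
contact_force: [-0.4, 0.3, -2.4]
width: 0.0425
t 6.2 p [ 0.507  -0.0086  0.1192] tool y yaw -10.8 tz [ 0.0017  0.0013 -1.    ] jig xy mm [-98.5 -11.4] F [-0.4  0.3 -2.4] Fjig [-0.4  0.2] M [-0.01  0.01 -0.04] w 42.5
(np.float64(0.5073914740444242), np.float64(-0.009261452413391935), 0.12, np.float64(-10.8)) -> [-0.6  0.5 -0.8] [ 0.1 -0.1  0. ]
(np.float64(0.5073914740444242), np.float64(-0.009261452413391935), 0.053, np.float64(-10.8)) -> [-0.7  0.4 66.2] [ 0.1 -0.1  0. ]
```

View pics/wrist2.png

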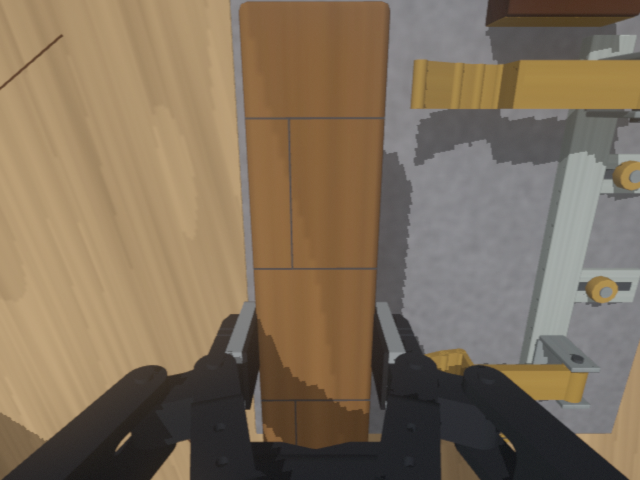

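View pics/top2.png

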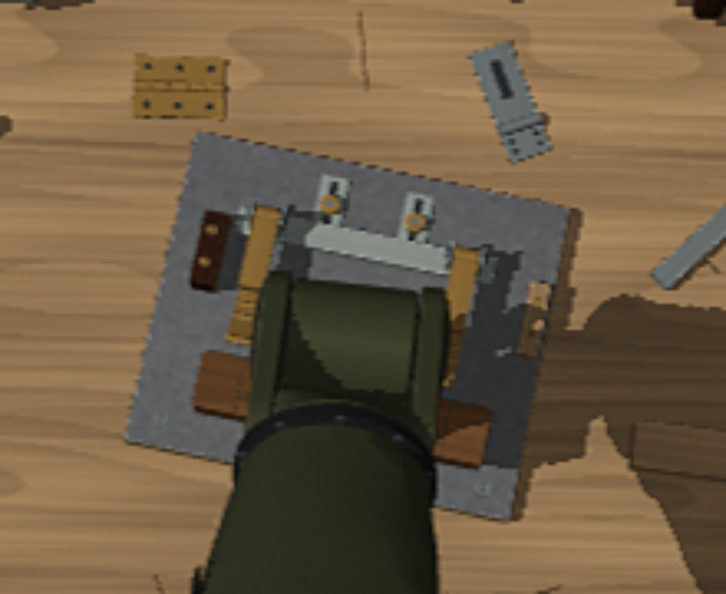

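Run:
```python
from h import *
z=np.load('w2.npz'); p,d,W=z['p'],z['d'],z['W']
hsv=cv2.cvtColor(p,cv2.COLOR_RGB2HSV)
m=np.zeros((480,640),bool); m[5:300,235:395]=1
m&=(d>0)&(W[...,2]>.08)&(W[...,2]<.13)
w=W[m]; J=np.c_[(w[:,:2]-JO)@JR,w[:,2]]*1000
A=np.c_[J[:,:2],np.ones(len(J))]; s=np.linalg.lstsq(A,J[:,2],rcond=None)[0]; print('top plane slopes(rad) x,y, z0',s, 'n',m.sum())
print('ext',np.percentile(J,[.5,50,99.5],0).round(1))
r=cv2.minAreaRect(J[:,:2].astype(np.float32)); print(r)
# fence face: points of height 27, between catches
q=(d>0)&(abs(W[...,2]-.027)<.004); w=W[q]; J=np.c_[(w[:,:2]-JO)@JR,w[:,2]]*1000
k=(abs(J[:,1])<60)&(J[:,0]>20)&(J[:,0]<95); J=J[k]; print('fence',k.sum(),np.percentile(J,[1,5,25,50,75,95],0).round(1))
for y0 in (-30,0,30,50):
    t=J[abs(J[:,1]-y0)<8]; 
    if len(t)>20: print(y0,np.percentile(t[:,0],[2,98]).round(1))
```

```text
top plane slopes(rad) x,y, z0 [-8.29524786e-05  1.07590838e-03  1.18288090e+02] n 40095
ext [[-119.9    6.8  116.2]
 [ -98.3   60.6  118.4]
 [ -76.8   98.5  120.1]]
((-98.30579376220703, 52.33559799194336), (44.385169982910156, 93.76165008544922), 0.2051628679037094)
fence 9797 [[ 39.5 -58.2  23.2]
 [ 40.  -51.2  24.2]
 [ 44.1 -27.3  27.6]
 [ 51.3   7.5  28.2]
 [ 58.6  35.8  28.7]
 [ 75.6  54.7  30. ]]
-30 [39.8 88.2]
0 [39.7 61.4]
30 [39.7 79.5]
50 [39.7 76.5]
```

```bash
python3 -m handwheel '1 0 0 15 0 0 0; 1 0 0 35 0 0 0; 1 0 0 55 0 0 0; 1 0 0 64 0 0 0; 1 0 0 68 0 0 0; 1 0 0 69 0 0 0; 1 0 0 69 0 0 0; 1 0 0 69 0 0 0'
python3 - <<'E'
from h import *
where()
E
```

```text
time: 7.3
position: [0.5075, -0.0086, 0.0508]
tool_rot: [0.77, 0.637, 0.001, 0.001]
contact_force: [-0.1, 0.3, -1.6]
width: 0.0425
t 7.3 p [ 0.5075 -0.0086  0.0508] tool y yaw -10.79 tz [ 0.0029  0.0011 -1.    ] jig xy mm [-98.  -11.3] F [-0.1  0.3 -1.6] Fjig [-0.1  0.3] M [-0.02  0.01 -0.  ] w 42.5
```

```bash
python3 -m handwheel '1 0 0 0.7 0 0 0; 1 0 0 0.7 0 0 0;1 0 0 0.7 0 0 0'; python3 -m handwheel '1 0 0 0.8 0 0 0; 1 0 0 0.8 0 0 0; 1 0 0 0.8 0 0 0';  python3 - <<'E'
from h import *
where()
E
```

```text
time: 7.68
position: [0.5075, -0.0086, 0.0501]
tool_rot: [0.77, 0.637, 0.001, 0.0]
contact_force: [-0.9, -0.5, -1.5]
width: 0.0428
time: 8.05
position: [0.5075, -0.0086, 0.05]
tool_rot: [0.77, 0.637, 0.001, 0.001]
contact_force: [-4.5, 0.3, 9.0]
width: 0.0421
t 8.05 p [ 0.5075 -0.0086  0.05  ] tool y yaw -10.79 tz [ 0.003  0.001 -1.   ] jig xy mm [-98.  -11.3] F [-4.5  0.3  9. ] Fjig [-4.4 -0.5] M [0.   0.92 0.04] w 42.1
```

```bash
python3 -m handwheel '1 0 0 -0.2 0 0 0; 1 0 4 -0.2 0 0 0; 1 0 9 -0.2 0 0 0; 1 0 14 -0.2 0 0 0; 1 0 18 -0.2 0 0 0; 1 0 21 -0.2 0 0 0; 1 0 24 -0.2 0 0 0; 1 0 26 -0.2 0 0 0; 1 0 28 -0.2 0 0 0; 1 0 30 -0.2 0 0 0; 1 0 32 -0.2 0 0 0';  python3 - <<'E'
from h import *
where()
p,d,c=cam('wrist'); cv2.imwrite('pics/w3.png',p[:,:,::-1])
E
```

```text
time: 9.43
position: [0.5391, -0.0146, 0.0503]
tool_rot: [0.77, 0.637, 0.002, 0.001]
contact_force: [1.1, 0.4, -2.1]
width: 0.0429
t 9.43 p [ 0.5391 -0.0146  0.0503] tool y yaw -10.79 tz [ 0.003   0.0011 -1.    ] jig xy mm [-65.9 -11.3] F [ 1.1  0.4 -2.1] Fjig [1.  0.5] M [-0.04  0.02  0.01] w 42.9
```

View pics/w3.png

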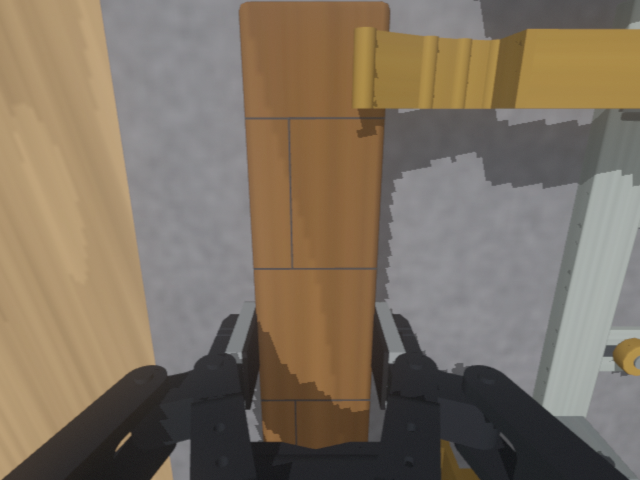

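```bash
python3 -m handwheel '1 0 2 0 0 0 0; 1 0 4 0 0 0 0; 1 0 6 0 0 0 0; 1 0 8 0 0 0 0; 1 0 10 0 0 0 0; 1 0 12 0 0 0 0; 1 0 13 0 0 0 0; 1 0 14 0 0 0 0';  python3 - <<'E'
from h import *
where()
E
```

```text
time: 10.48
position: [0.5531, -0.0173, 0.0504]
tool_rot: [0.77, 0.637, 0.002, 0.001]
contact_force: [-2.3, 0.7, -3.0]
width: 0.0423
t 10.47 p [ 0.5531 -0.0173  0.0504] tool y yaw -10.79 tz [ 0.0032  0.001  -1.    ] jig xy mm [-51.6 -11.3] F [-2.3  0.7 -3. ] Fjig [-2.4  0.2] M [0.01 0.39 0.04] w 42.3
```

```bash
python3 -m handwheel '1 0 2 0 0 0 0; 1 0 3 0 0 0 0; 1 0 4 0 0 0 0; 1 0 5 0 0 0 0; 1 0 6 0 0 0 0; 1 0 7 0 0 0 0; 1 0 8 0 0 0 0; 1 0 9 0 0 0 0; 1 0 10 0 0 0 0; 1 0 10 0 0 0 0';  python3 - <<'E'
from h import *
where()
p,d,c=cam('side'); cv2.imwrite('pics/s4.png',cv2.resize(p[180:310,210:380],None,fx=4,fy=4,interpolation=2)[:,:,::-1])
E
```

```text
time: 11.72
position: [0.5631, -0.0192, 0.0504]
tool_rot: [0.77, 0.637, 0.002, 0.001]
contact_force: [-0.8, 0.0, -3.8]
width: 0.0428
t 11.72 p [ 0.5631 -0.0192  0.0504] tool y yaw -10.79 tz [ 0.0036  0.001  -1.    ] jig xy mm [-41.4 -11.3] F [-0.8  0.  -3.8] Fjig [-0.8 -0.1] M [ 0.02  0.14 -0.03] w 42.8
```

View pics/s4.png

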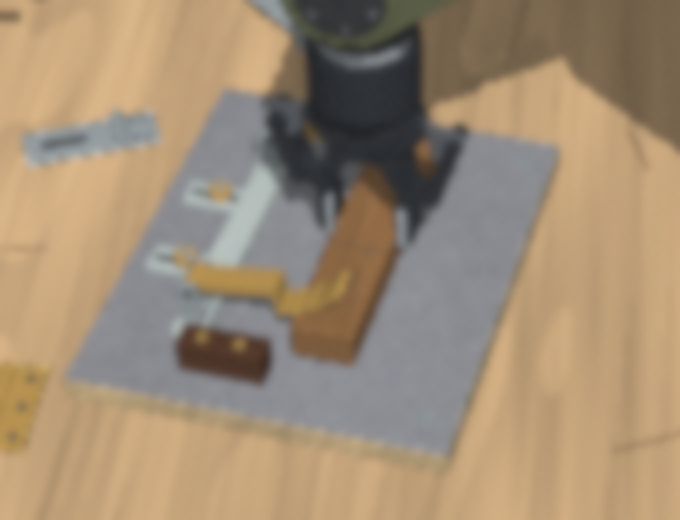

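```bash
python3 -m handwheel '1 0 1.5 0 0 0 0; 1 0 3 0 0 0 0; 1 0 4.5 0 0 0 0; 1 0 6 0 0 0 0; 1 0 7.5 0 0 0 0; 1 0 9 0 0 0 0; 1 0 10.5 0 0 0 0; 1 0 12 0 0 0 0; 1 0 14 0 0 0 0; 1 0 16 0 0 0 0; 1 0 18 0 0 0 0; 1 0 20 0 0 0 0';  python3 - <<'E'
from h import *
where()
p,d,c=cam('side'); cv2.imwrite('pics/s5.png',cv2.resize(p[180:310,210:380],None,fx=4,fy=4,interpolation=2)[:,:,::-1])
p,d,c=cam('wrist'); cv2.imwrite('pics/w5.png',p[:,:,::-1])
E
```

```text
time: 13.28
position: [0.5828, -0.0229, 0.0505]
tool_rot: [0.77, 0.637, 0.002, 0.001]
contact_force: [-0.4, 0.2, -4.4]
width: 0.0424
t 13.28 p [ 0.5828 -0.0229  0.0505] tool y yaw -10.79 tz [ 0.0036  0.001  -1.    ] jig xy mm [-21.3 -11.2] F [-0.4  0.2 -4.4] Fjig [-0.4  0.1] M [-0.02  0.15  0.02] w 42.4
```

View pics/s5.png

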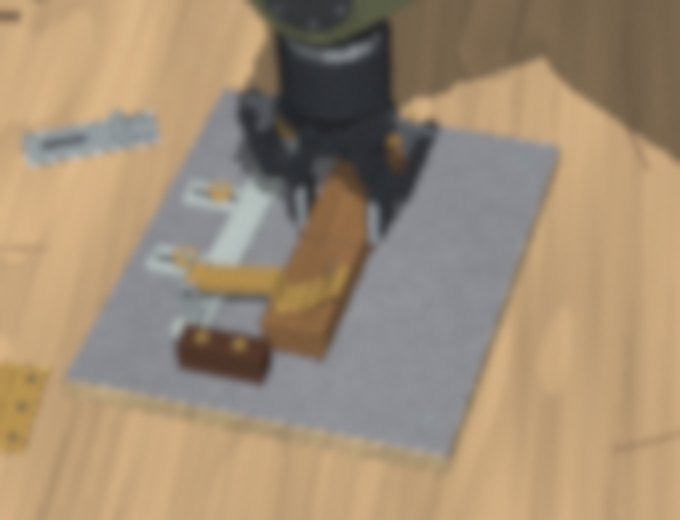

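View pics/w5.png

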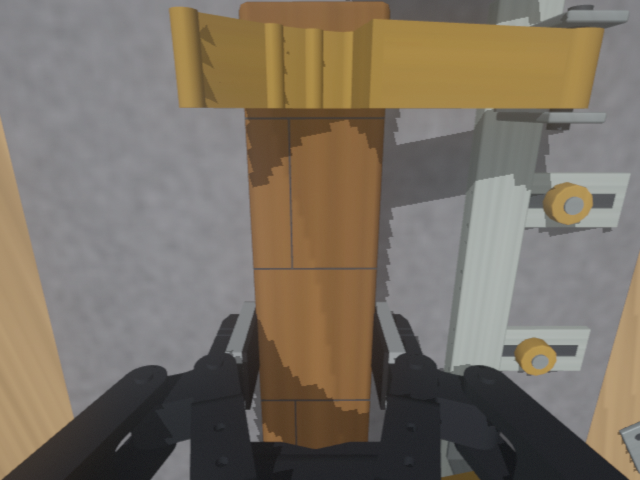

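```bash
python3 -m handwheel '1 0 3 0.2 0 0 0; 1 0 6 0.2 0 0 0; 1 0 9 0.2 0 0 0; 1 0 12 0.2 0 0 0; 1 0 15 0.2 0 0 0; 1 0 18 0.2 0 0 0; 1 0 21 0.2 0 0 0; 1 0 24 0.2 0 0 0; 1 0 27 0.2 0 0 0; 1 0 30 0.2 0 0 0; 1 0 31 0.2 0 0 0; 1 0 31 0.2 0 0 0';  python3 - <<'E'
from h import *
where()
W=np.load('w2.npz')['W']
w=W.reshape(-1,3); J=np.c_[(w[:,:2]-JO)@JR,w[:,2]]*1000
k=(abs(J[:,1])<50)&(J[:,0]>62)&(J[:,0]<100); print('knob z max',np.percentile(J[k],[50,90,99,99.9],0))
k=k&(J[:,2]>32); print(np.percentile(J[k],[1,50,99],0))
E
```

```text
time: 14.88
position: [0.6136, -0.0288, 0.0505]
tool_rot: [0.77, 0.637, 0.002, 0.001]
contact_force: [0.4, 0.4, -2.9]
width: 0.0425
t 14.88 p [ 0.6136 -0.0288  0.0505] tool y yaw -10.8 tz [ 4.6e-03  8.0e-04 -1.0e+00] jig xy mm [ 10.  -11.2] F [ 0.4  0.4 -2.9] Fjig [0.3 0.5] M [-0.03 -0.18 -0.  ] w 42.5
knob z max [[78.76593898 -2.90357029 20.10837839]
 [94.54043396 38.8554855  29.91041079]
 [99.3081289  48.68447483 31.60418358]
 [99.94456068 49.79978139 32.49901599]]
[[ 69.74888672 -36.02859659  32.01081345]
 [ 75.98719184  34.15021174  32.25512072]
 [ 78.9552637   39.83622866  32.87341101]]
```

```bash
python3 -m handwheel '1 0 1 0.2 0 0 0; 1 0 2 0.2 0 0 0; 1 0 3 0.2 0 0 0; 1 0 4 0.2 0 0 0; 1 0 4.5 0.2 0 0 0; 1 0 5 0.2 0 0 0; 1 0 5 0.2 0 0 0';  python3 - <<'E'
from h import *
where()
E
```

```text
time: 15.75
position: [0.6187, -0.0298, 0.0505]
tool_rot: [0.771, 0.637, 0.002, 0.001]
contact_force: [3.1, -1.5, -2.9]
width: 0.0427
t 15.75 p [ 0.6187 -0.0298  0.0505] tool y yaw -10.8 tz [ 5.1e-03  8.0e-04 -1.0e+00] jig xy mm [ 15.2 -11.2] F [ 3.1 -1.5 -2.9] Fjig [ 3.4 -0.9] M [-0.13 -0.42 -0.  ] w 42.7
```

```bash
python3 -m handwheel '1 0 0.3 0.2 0 0 0; 1 0 0.6 0.2 0 0 0; 1 0 0.9 0.2 0 0 0; 1 0 1.2 0.2 0 0 0; 1 0 1.2 0.2 0 0 0';  python3 - <<'E'
from h import *
where()
E
```

```text
time: 16.38
position: [0.6199, -0.03, 0.0502]
tool_rot: [0.771, 0.637, 0.002, 0.001]
contact_force: [-0.2, -0.2, -3.2]
width: 0.0428
t 16.38 p [ 0.6199 -0.03    0.0502] tool y yaw -10.8 tz [ 5.e-03  8.e-04 -1.e+00] jig xy mm [ 16.4 -11.2] F [-0.2 -0.2 -3.2] Fjig [-0.1 -0.2] M [-0.07 -0.03 -0.02] w 42.8
```

```bash
python3 -m handwheel '1 0 0.3 0 0 0 0; 1 0 0.5 0 0 0 0; 1 0 0.7 0 0 0 0; 1 0 0.7 0 0 0 0';  python3 - <<'E'
from h import *
where()
p,d,c=cam('side'); cv2.imwrite('pics/s6.png',cv2.resize(p[180:310,210:380],None,fx=4,fy=4,interpolation=2)[:,:,::-1])
p,d,c=cam('top'); cv2.imwrite('pics/t6.png',cv2.resize(p[150:280,250:400],None,fx=4.5,fy=4.5,interpolation=2)[:,:,::-1])
p,d,c=cam('wrist'); cv2.imwrite('pics/w6.png',p[:,:,::-1])
E
```

```text
time: 16.88
position: [0.6206, -0.0302, 0.0503]
tool_rot: [0.771, 0.637, 0.002, 0.001]
contact_force: [0.2, -0.0, -2.3]
width: 0.0429
t 16.88 p [ 0.6206 -0.0302  0.0503] tool y yaw -10.8 tz [ 5.e-03  8.e-04 -1.e+00] jig xy mm [ 17.1 -11.2] F [ 0.2 -0.  -2.3] Fjig [0.2 0. ] M [0.03 0.02 0.02] w 42.9
```

View pics/s6.png

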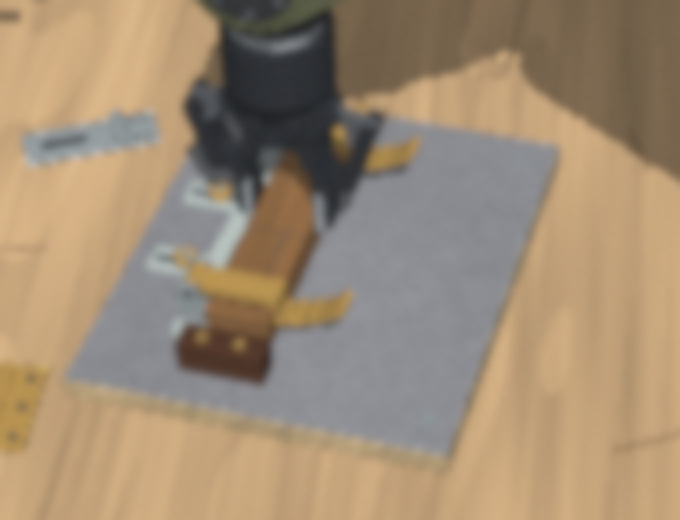

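View pics/t6.png

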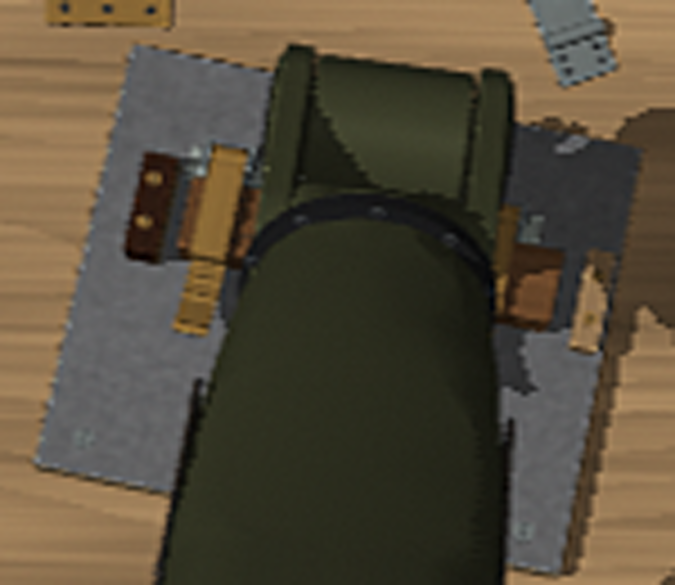

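View pics/w6.png

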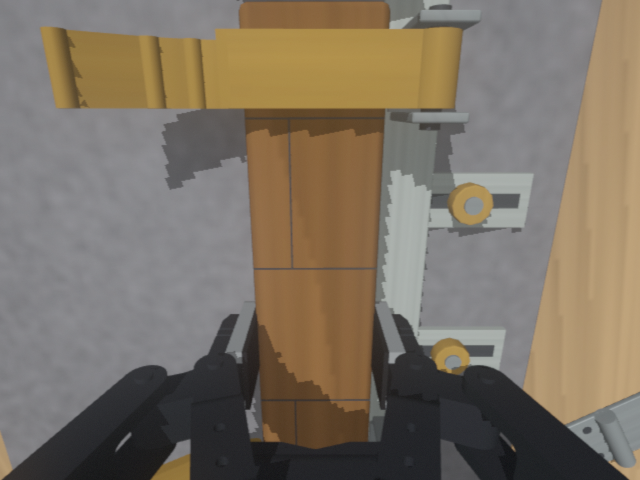

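```bash
python3 -m handwheel '1 1 0 0 0 0 0; 1 2.5 0 0 0 0 0; 1 4 0 0 0 0 0; 1 5.5 0 0 0 0 0; 1 7 0 0 0 0 0; 1 8 0 0 0 0 0; 1 8.5 0 0 0 0 0; 1 8.5 0 0 0 0 0';  python3 - <<'E'
from h import *
where()
p,d,c=cam('top'); W=unproj(d,c)
for n,u0,u1,v0,v1 in (('top',285,305,180,230),):
    w=W[v0:v1,u0:u1].reshape(-1,3); J=np.c_[(w[:,:2]-JO)@JR,w[:,2]]*1000
    k=(abs(J[:,1]-80)<8)&(J[:,2]>35)&(J[:,2]<100)
    for x0 in range(-56,60,8):
        t=J[k&(abs(J[:,0]-x0)<4)]
        if len(t): print(x0,len(t),np.median(t[:,2]).round(1))
p,d,c=cam('side'); W=unproj(d,c)
w=W.reshape(-1,3); J=np.c_[(w[:,:2]-JO)@JR,w[:,2]]*1000
for y in (80,-80):
  k=(abs(J[:,1]-y)<8)&(J[:,2]>30)&(J[:,2]<110)
  for x0 in range(-56,60,8):
        t=J[k&(abs(J[:,0]-x0)<4)]
        if len(t): print('side',y,x0,len(t),np.median(t[:,2]).round(1))
E
```

```text
time: 18.02
position: [0.6222, -0.0218, 0.0503]
tool_rot: [0.77, 0.637, 0.002, 0.001]
contact_force: [0.4, -1.2, -2.2]
width: 0.0428
t 18.02 p [ 0.6222 -0.0218  0.0503] tool y yaw -10.8 tz [ 5.e-03  8.e-04 -1.e+00] jig xy mm [17.1 -2.7] F [ 0.4 -1.2 -2.2] Fjig [ 0.6 -1.1] M [-0.05 -0.02 -0.  ] w 42.8
-56 5 58.9
-48 17 56.7
-40 15 52.3
-32 19 47.0
-24 16 45.3
-16 18 42.0
-8 30 51.8
0 18 58.7
8 17 59.9
16 16 56.5
24 20 57.4
32 21 58.4
40 18 58.1
48 20 57.4
56 14 58.4
side 80 -56 6 60.1
side 80 -48 11 57.9
side 80 -40 10 52.0
side 80 -32 9 48.0
side 80 -24 15 45.4
side 80 -16 8 44.4
side 80 -8 24 49.0
side 80 0 13 57.7
side 80 8 12 58.1
side 80 16 12 59.0
side 80 24 14 57.9
side 80 32 17 56.5
side 80 40 15 57.8
side 80 48 15 59.3
side 80 56 8 59.7
side -80 -56 5 60.0
side -80 -48 6 58.0
side -80 -40 8 50.6
side -80 -32 9 48.1
side -80 -24 8 44.7
side -80 -16 3 38.7
side -80 0 4 47.4
side -80 8 4 55.9
```

```bash
python3 -m handwheel '1 0.4 0 0 0 0 0; 1 0.8 0 0 0 0 0; 1 1.2 0 0 0 0 0; 1 1.6 0 0 0 0 0; 1 1.6 0 0 0 0 0';  python3 - <<'E'
from h import *
where()
E
```

```text
time: 18.75
position: [0.6225, -0.0202, 0.0503]
tool_rot: [0.771, 0.637, 0.002, 0.001]
contact_force: [0.2, -0.1, -1.6]
width: 0.0424
t 18.75 p [ 0.6225 -0.0202  0.0503] tool y yaw -10.8 tz [ 5.e-03  8.e-04 -1.e+00] jig xy mm [17.1 -1.1] F [ 0.2 -0.1 -1.6] Fjig [ 0.2 -0.1] M [0.   0.03 0.01] w 42.4
```

```bash
python3 -m handwheel '1 0.2 0 0 0 0 0; 1 0.5 0 0 0 0 0; 1 0.7 0 0 0 0 0; 1 0.7 0 0 0 0 0'; python3 -m handwheel '1 0.2 0 0 0 0 0; 1 0.4 0 0 0 0 0; 1 0.4 0 0 0 0 0';  python3 - <<'E'
from h import *
where()
E
```

```text
time: 19.25
position: [0.6226, -0.0196, 0.0503]
tool_rot: [0.771, 0.637, 0.002, 0.001]
contact_force: [0.3, -0.8, -0.9]
width: 0.0426
time: 19.62
position: [0.6226, -0.0195, 0.0503]
tool_rot: [0.771, 0.637, 0.002, 0.001]
contact_force: [-1.2, -5.3, -1.6]
width: 0.0425
t 19.62 p [ 0.6226 -0.0195  0.0503] tool y yaw -10.8 tz [ 4.7e-03  4.0e-04 -1.0e+00] jig xy mm [17.1 -0.4] F [-1.2 -5.3 -1.6] Fjig [-0.2 -5.4] M [-0.79  0.27  0.02] w 42.5
```

```bash
python3 -m handwheel '1 0 0 0.2 0 0 0; 1 0 0 0.3 0 0 0'; python3 -m handwheel '0.1 0 0 0 0 0 0; -0.1 0 0 0 0 0 0; -0.3 0 0 0 0 0 0; -0.35 0 0 0 0 0 0; -0.35 0 0 0 0 0 0; -0.35 0 0 0 0 0 0'
python3 - <<'E'
from h import *
where()
E
```

```text
time: 19.88
position: [0.6226, -0.0195, 0.0502]
tool_rot: [0.771, 0.637, 0.002, 0.001]
contact_force: [-2.4, -3.6, 1.5]
width: 0.0427
time: 20.62
position: [0.6226, -0.0195, 0.0502]
tool_rot: [0.771, 0.637, 0.002, 0.001]
contact_force: [-1.0, 0.7, -0.8]
width: 0.0579
t 20.62 p [ 0.6226 -0.0195  0.0502] tool y yaw -10.81 tz [ 4.9e-03  4.0e-04 -1.0e+00] jig xy mm [17.1 -0.4] F [-1.   0.7 -0.8] Fjig [-1.1  0.5] M [ 0.05  0.03 -0.01] w 57.9
```

```bash
python3 -m handwheel '-0.35 0 0 -5 0 0 0; -0.35 0 0 -20 0 0 0; -0.35 0 0 -50 0 0 0; -0.35 0 0 -90 0 0 0; -0.35 0 0 -140 0 0 0; -0.35 0 -40 -190 0 0 0; -0.35 0 -90 -220 0 0 0; -0.35 0 -145 -220 0 0 0; -0.35 0 -200 -220 0 0 0; -0.35 0 -220 -220 0 0 0; -0.35 0 -220 -220 0 0 0'
python3 - <<'E'
from h import *
where()
p,d,c=cam('top'); cv2.imwrite('pics/t7.png',cv2.resize(p[150:280,250:400],None,fx=4.5,fy=4.5,interpolation=2)[:,:,::-1])
p,d,c=cam('wrist'); cv2.imwrite('pics/w7.png',p[:,:,::-1]); W=unproj(d,c); np.savez('w7.npz',p=p,d=d,W=W)
p,d,c=cam('side'); cv2.imwrite('pics/s7.png',cv2.resize(p[180:310,210:380],None,fx=4,fy=4,interpolation=2)[:,:,::-1])
E
```

```text
time: 22.0
position: [0.4049, 0.0218, 0.2706]
tool_rot: [0.77, 0.638, 0.003, 0.002]
contact_force: [0.1, 0.1, 0.6]
width: 0.058
t 22.0 p [0.4049 0.0218 0.2706] tool y yaw -10.79 tz [ 7.6e-03  3.0e-04 -1.0e+00] jig xy mm [-204.5   -0.7] F [0.1 0.1 0.6] Fjig [0.1 0.1] M [ 0.04 -0.01  0.01] w 58.0
```

View pics/t7.png

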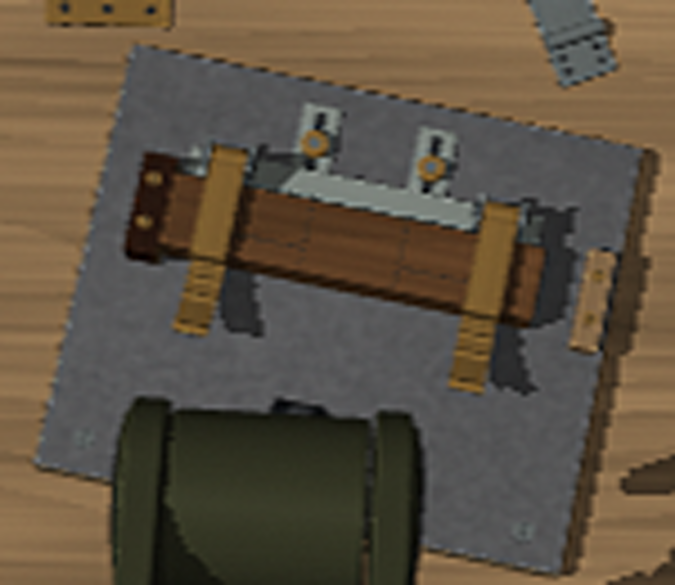

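View pics/w7.png

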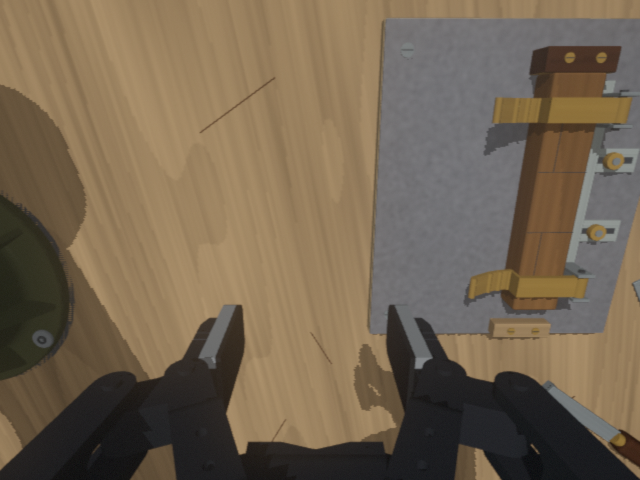

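View pics/s7.png

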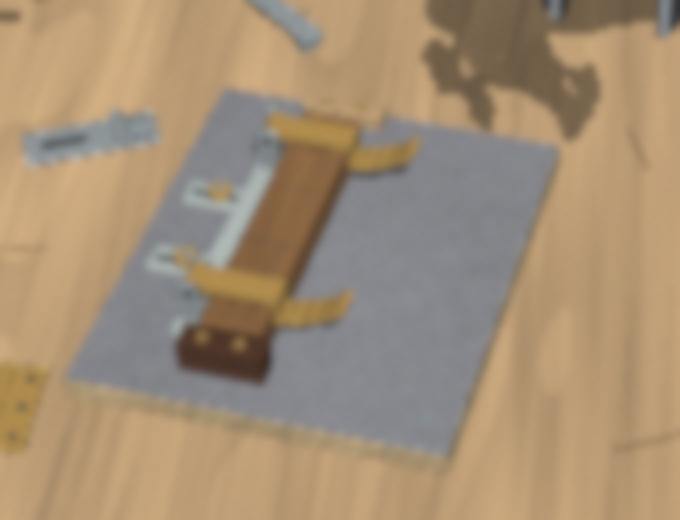

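Run:
```python
from h import *
for n in ('top','side'):
    p,d,c=cam(n); W=unproj(d,c); w=W.reshape(-1,3); J=np.c_[(w[:,:2]-JO)@JR,w[:,2]]*1000
    for y in (80,-80):
        k=(abs(J[:,1]-y)<8)&(J[:,2]>30)&(J[:,2]<110)
        print(n,y,[(x0,np.median(J[k&(abs(J[:,0]-x0)<4),2]).round(1)) for x0 in (-48,-40,0,16,32,48)])
    k=(abs(J[:,2]-48)<5)&(abs(J[:,0]-17)<26)&(abs(J[:,1])<64); s=J[k]
    A=np.c_[s[:,:2],np.ones(len(s))]; print('stile top plane',np.linalg.lstsq(A,s[:,2],rcond=None)[0].round(4),'x ext',np.percentile(s[:,0],[1,99]).round(1))
    e=[]
    for y0 in range(-60,61,10):
        t=s[abs(s[:,1]-y0)<5,0]; e.append((np.percentile(t,3)+np.percentile(t,97))/2)
    print('mid x vs y slope',np.polyfit(range(-60,61,10),e,1).round(4))
    k=(abs(J[:,2]-48)<4)&(abs(J[:,0]-17)<15)&(J[:,1]<-95)&(J[:,1]>-130); print('right end y',np.percentile(J[k,1],[1,3]).round(1))
```

```text
top 80 [(-48, np.float64(56.4)), (-40, np.float64(50.6)), (0, np.float64(58.0)), (16, np.float64(56.6)), (32, np.float64(58.0)), (48, np.float64(59.3))]
top -80 [(-48, np.float64(56.8)), (-40, np.float64(52.6)), (0, np.float64(56.0)), (16, np.float64(57.3)), (32, np.float64(57.3)), (48, np.float64(58.1))]
stile top plane [-2.40000e-03  7.00000e-04  4.81825e+01] x ext [-3.5 40.1]
mid x vs y slope [-4.30000e-03  1.82576e+01]
right end y [-110.  -109.7]
side 80 [(-48, np.float64(56.1)), (-40, np.float64(52.2)), (0, np.float64(58.5)), (16, np.float64(58.3)), (32, np.float64(57.6)), (48, np.float64(57.7))]
side -80 [(-48, np.float64(60.3)), (-40, np.float64(51.3)), (0, np.float64(58.0)), (16, np.float64(56.4)), (32, np.float64(58.2)), (48, np.float64(60.3))]
stile top plane [ 1.80000e-03 -2.10000e-03  4.78802e+01] x ext [-3.8 40.4]
mid x vs y slope [1.60000e-03 1.78669e+01]
right end y [-110.5 -109.9]
```

All checks agree: the stile is flat and square, y ≈ 0, and both catches are level. I'm handing in.

Run:
```python
from h import *
print(arm.hand_in()); where()
```

```text
the job is handed in; nothing more can be done
None
the job is handed in; nothing more can be done
```

The stile is loaded in the jig and the job is handed in. No verdict was reported.

**What I did:** I picked the reddish-brown stile by its colour and knife lines; the green bar was the look-alike. I gripped it by its upper half and laid it on the bed in front of the catches. I slid it in slowly until its leading edge lifted the catches and they dropped behind it. I then slid it left until I felt about 5 N at the end stop, let go, and lifted clear.

**Last checks, from the top and side cameras:**
- **Stile position:** its centre is at about jig x = +18 mm and y = 0 mm, with its right end at y = -110 mm, so its left end is at the stop within measurement error.
- **Flat and square:** its top is 48 mm above the bench, tilted less than 0.003 rad, and it lies along the fence within 0.005 rad.
- **Catches:** both arms are level and fully down.
- **Forces:** the most I read between moves was 9 N, setting the stile on the bed, and 5.4 N at the end stop.
- **Time:** about 22 s on the robot's clock.

**Limits of the checks:**
- I did not press the stile against the fence. By camera the gap is 0.6 mm or less.
- I read forces only at the end of each move, so a short peak during a move could have gone unseen.
- I judged the bystanders by eye only. Those near the jig look unmoved, and the arm went near none of them.

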